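# Switch the vacuum jig to the resin shell

## Robot

A 6-joint arm with a two-finger parallel gripper is mounted at the origin on the work surface; the furniture and walls round the work are solid. World frame = base frame: x ahead of the robot, y to its left, z up, the work surface at z = 0. Lengths are in m, angles in rad, forces in N, time in s.
With the tool pointing down it reaches from about 0.225 to 0.875 m from the base axis. Payload 3.4 kg.
Tool frame: the origin (TCP) lies between the finger pads; the fingertips stand 11 mm ahead of it and the grasp point (between the pads) lies 8 mm behind it; z points along the fingers, y is the line along which they close (so a half turn about z gives the same grasp; the last joint's range is limited). The gripper opens to 85 mm and grips with 20 to 120 N. Pads are 22 mm wide; open, the fingers measure 114 mm over their backs; the gripper's body (76 mm by 85 mm) begins 54 mm behind the grasp point. The pads swing forward as they close: fully open they stand 13 mm farther back than shut.
Start: joints at [-1.276, 0.276, 1.505, -0, 1.361, -0.121], TCP at [0.232, -0.526, 0.242] pointing down, gripper open.
Joint ranges: [-2.89, 2.89], [-0.75, 2.08], [0.22, 2.7], [-1.18, 4.32], [0.11, 2.71], [-2.7, 2.7]. Speed limits (rad/s): [2.57, 2.57, 3.14, 3.14, 3.14, 3.14].

## Interface

Orientations are given as a unit quaternion [w, x, y, z].
In Python, from rig import manip, imaging gives the robot as it stands. The module is installed in compiled form; this text tells all that it offers.
- The arm moves only by the tool jog_arm, never from a script. Its argument "deltas" is one flat list of numbers, 7 for each row, row after row: the turn, a rotation vector about the world's x, y, z in degrees, then the shift along the world's x, y, z in mm, then the opening, from 0 (shut) to 1 (fully open). In form: [ax, ay, az, tx, ty, tz, gripper, ax, ay, az, tx, ty, tz, gripper, ...]. A call has 1 to 20 rows; each row is the pose to reach, as a shift and turn from the pose commanded when the call began; what a row does not reach only later rows make up. A row lasts 1/10 s, in which the tool goes at most 50 mm and 8.59 degrees, less where a joint would pass 70% of its speed; a pose out of reach is approached as far as the arm can. A call with a gripper value outside its range is refused whole. The fingers move at their own pace and stop on an object; "grip_force" is the grip in N (left out, the last holds). Time passes only in rows, so rows that repeat a pose let the fingers close. It gives the time, the measured TCP pose, the force, the opening and the grip force at its end, in the units of the state.
- manip.get_state(): the state, without advancing time (a new reading comes with each control period).
- imaging.get_image(name): name is "scene" or "top"; returns the picture (420x560x3 uint8, blue, green, red); there is no depth.
- imaging.calibration(name): a dict with "mtx" (3x3 intrinsics, pixels), "dist" ([k1, k2, p1, p2, k3] as OpenCV has them; the pictures are not rectified), "cam_to_world" (4x4, takes a point from camera to world coordinates). Camera axes: x right, y down, z forward; pixel columns grow to the right and rows downward; lengths in m; the calibration is good to about 2 mm. A picture is of the moment at which its call begins. calibration takes no time and is no camera call.
- manip.sign_off(): hands the job in; it is judged then, once.
The state is a dict: "clock": time; "qpos": joint angles; "qd": joint speeds; "effort": joint torques, N m; "position": TCP position; "ee_rot": TCP orientation; "contact_force": force on the tool from outside, world axes, zero at the start; "moment": the same for the moment, N m; "width": finger opening in m; "gripper_force": force on a finger pad.
Only numpy, scipy, OpenCV 4.12 (cv2) and the standard library are available. Lean on these libraries where they do the work, as an engineer would, in place of code of your own. Each camera call takes 0.05 s, during which the arm holds its last target. There are 200 camera calls.

## Task

The yellow resin shell is the part to be sucked down on the vacuum jig. Take the jig's selector lever by its red knob, lift it out of the middle notch of its gate, swing it over the tooth to the end notch on the side where the yellow shell lies, and lower it fully into that notch. Leave the shell and the grey form lying on their pads, and let go of the knob.

Things in the scene. Friction and masses are not known exactly. Their poses are not given: they have to be found in the camera images.
- vacuum_jig: Fixed aluminium plate, 240 x 480 mm, with blue valve, two black pads (centres x -85, y +-187 mm, tops 20 mm high) and a curved steel gate. Origin: on the table under the lever's spindle; z up. Lever in the middle notch points to -x. Gate: radius 85 mm, top 130 mm high, teeth 18 mm; notches at 0 and 40 deg either side, 30 mm wide (6 deg play). End notches put the knob at x -107, y +-90 mm.
- lever_knob (a point): Centre of the lever's upright red knob: 30 mm diameter, 46 mm tall (24 up, 22 down), 140 mm from the spindle; 122 mm above the table when seated in any notch. Starts in the middle notch. The 0.2 kg lever turns freely; its whole arm lifts straight up at most 32 mm, knob upright, and must rise over 18 mm to pass the teeth. Let go, it drops by its own weight.
- resin_shell: Yellow two-lobed resin half shell, 72 x 176 x 36 mm, hollow side up, lying loose on one of the jig's two pads, its length roughly along the jig's x. Origin: centre of its underside.
- grey_form: Grey primed two-lobed casting, 84 x 195 x 56 mm, lying loose on the other pad, its length roughly along the jig's x. Origin: centre of its underside.

How it is judged:
By the outcome, as a careful person would: the job done as asked, in the order asked, and still so for the second after the job is handed in, with the robot touching nothing.
It also fails if it takes over 29 s, if anything falls off the work surface, if the arm or the gripper's body presses on something with over 40 N, if the wrist force passes 120 N, or if a joint passes its speed limit or range.

## Working session

There is one attempt and no reset: what is moved stays moved. The work goes in short steps, Python scripts to look and compute and a tool call to move; the robot and the scene stay as the last step left them, time stands still between calls to the robot, and variables do not carry over. Pictures are saved under pics/ and viewed, at most 10 in all, crops included, and the job is handed in when it is done.

Besides the shell and the picture viewer there is one more tool, called in YAML: its name, and indented under it one key for each argument. jog_arm: Moves the arm, as the interface text tells. Its arguments: {"type":"object","properties":{"deltas":{"type":"array"},"grip_force":{"type":"number"}},"required":["deltas"]}

```bash
mkdir -p pics; python3 - <<'E'
from rig import manip, imaging
import cv2
for n in("scene","top"):
    cv2.imwrite(f"pics/{n}0.png",imaging.get_image(n))
    c=imaging.calibration(n); print(n,c)
print(manip.get_state())
E
```

```text
scene {'mtx': array([[454.58841947,   0.        , 286.80885838],
       [  0.        , 454.58841947, 216.01046667],
       [  0.        ,   0.        ,   1.        ]]), 'dist': array([-0.11470756,  0.        ,  0.        ,  0.        ,  0.        ]), 'cam_to_world': array([[-0.72009312, -0.48999199,  0.49129803,  0.10428959],
       [-0.69379581,  0.51930505, -0.49896857,  0.47282937],
       [-0.01064295, -0.70016435, -0.71390238,  0.76177712],
       [ 0.        ,  0.        ,  0.        ,  1.        ]])}
top {'mtx': array([[461.09418197,   0.        , 278.91617417],
       [  0.        , 461.09418197, 209.19306372],
       [  0.        ,   0.        ,   1.        ]]), 'dist': array([-0.14140461,  0.        ,  0.        ,  0.        ,  0.        ]), 'cam_to_world': array([[-0.0277318 , -0.99559718,  0.08953878,  0.50049429],
       [-0.99945806,  0.02602679, -0.02015408,  0.02199462],
       [ 0.01773493, -0.09004916, -0.9957794 ,  1.13038386],
       [ 0.        ,  0.        ,  0.        ,  1.        ]])}
{'clock': 0.1, 'qpos': array([-1.27601932e+00,  2.76539261e-01,  1.50601056e+00, -1.08541416e-06,
        1.36068826e+00, -1.20987349e-01]), 'qd': array([ 0.00026447, -0.00244656, -0.00263176, -0.00067469, -0.00038037,
        0.00066392]), 'effort': array([ 3.77606593e-04, -4.17700481e+01, -2.46405798e+01, -4.79065329e-04,
        5.84499969e-03, -1.16059674e-06]), 'position': array([ 0.23210619, -0.52558072,  0.2415203 ]), 'ee_rot': array([-8.19565113e-04,  9.78469847e-01,  2.06388181e-01, -7.19284468e-05]), 'contact_force': array([ 0.32777081, -0.54378304,  0.14387203]), 'moment': array([ 0.03650491, -0.00537017, -0.05230131]), 'gripper_force': 0.0, 'width': 0.08565250624271038}
```

View pics/scene0.png

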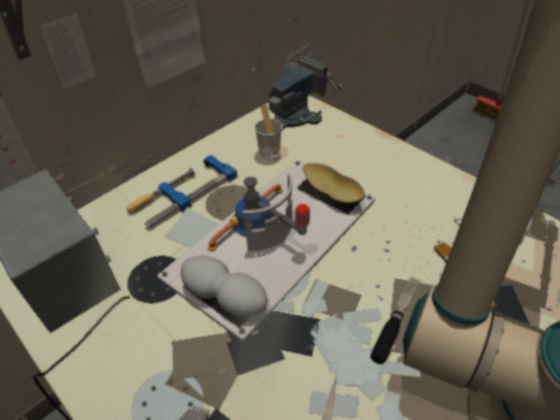

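View pics/top0.png

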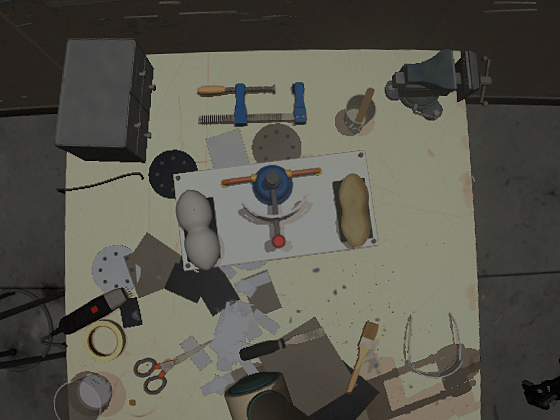

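The top picture shows the grey form at (198,230) on the left (+y), the yellow shell at (353,210) on the right (−y), the red knob at (279,241) and the spindle at about (272,182). In the scene view the knob is at (302,213). I'll enlarge both.

```bash
python3 - <<'E'
import cv2,numpy as np
a=cv2.imread("pics/top0.png")[140:280,165:390]; b=cv2.imread("pics/scene0.png")[160:260,205:345]
cv2.imwrite("pics/topc.png",cv2.resize(a,None,fx=3.5,fy=3.5,interpolation=cv2.INTER_CUBIC))
cv2.imwrite("pics/scenec.png",cv2.resize(b,None,fx=5,fy=5,interpolation=cv2.INTER_CUBIC))
for n in("top","scene"):
    im=cv2.imread(f"pics/{n}0.png").astype(int); 
    m=((im[...,2]>90)&(im[...,2]>2.2*im[...,1])&(im[...,2]>2.2*im[...,0])).astype('uint8')
    k,l,s,c=cv2.connectedComponentsWithStats(m)
    print(n,[(s[i].tolist(),c[i].round(1).tolist()) for i in range(1,k) if s[i,4]>15])
E
```

```text
top [([273, 235, 12, 12, 100], [278.4, 240.5]), ([91, 306, 7, 7, 29], [94.0, 309.0]), ([154, 364, 7, 5, 21], [156.9, 366.5]), ([159, 371, 6, 6, 22], [161.5, 374.0])]
scene [([478, 96, 23, 12, 98], [488.0, 101.2]), ([297, 204, 12, 12, 107], [302.2, 209.7])]
```

View pics/topc.png

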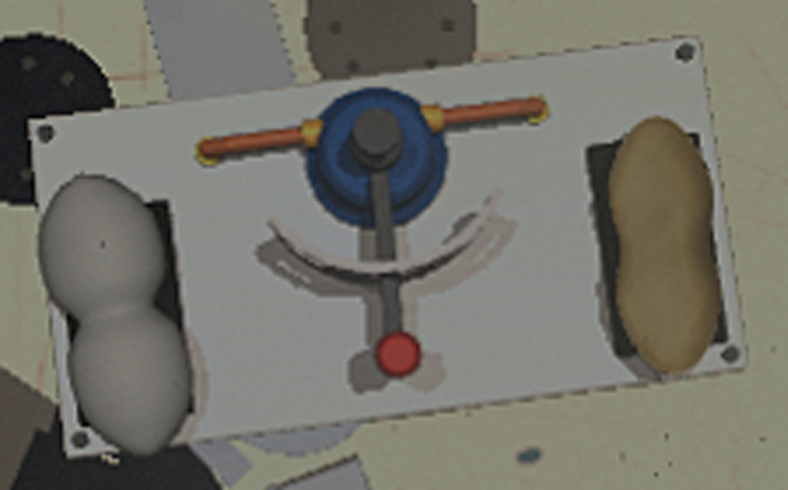

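View pics/scenec.png

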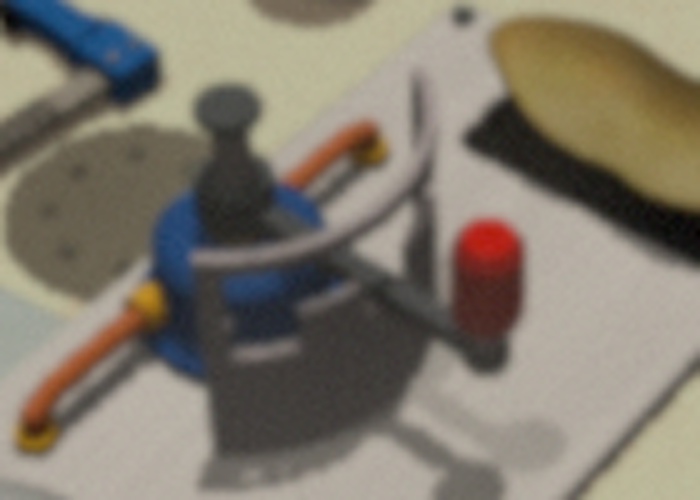

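The crops show the knob's top disc at about (278.7,241.1) in the top view and the knob's middle at about (302.6,215.6) in the scene view. Plate screws in the top crop are at (45,133), (685,51), (730,354) and (80,440). The gate is an upright arc between spindle and knob, and the yellow shell is on the −y side.

```bash
cat > h.py <<'E'
from rig import imaging
import cv2,numpy as np
def ray(n,p):
    c=imaging.calibration(n); u=cv2.undistortPoints(np.array([[p]],float),c["mtx"],c["dist"])[0,0]
    T=c["cam_to_world"]; return T[:3,3],T[:3,:3]@np.r_[u,1]
def atz(n,p,z):
    o,d=ray(n,p); return o+d*(z-o[2])/d[2]
E
python3 - <<'E'
from h import *
k=atz("top",(278.7,241.1),.146); ks=atz("scene",(302.6,215.6),.122); ks2=atz("scene",(205-.5+488/5,160-.5+243/5),.146)
print("knob",k,ks,ks2)
S=[atz("top",(165-.4+x/3.5,140-.4+y/3.5),.012)[:2] for x,y in((45,133),(685,51),(730,354),(80,440))]
S=np.array(S); print(S, [np.linalg.norm(S[i]-S[i-1]) for i in range(4)], S.mean(0))
v=(S[0]-S[1])+(S[3]-S[2]); w=(S[0]-S[3])+(S[1]-S[2])
print("yaw",np.degrees(np.arctan2(-v[0],v[1])),np.degrees(np.arctan2(w[1],w[0])))
a=np.arctan2(-v[0],v[1]); 
for kk in(k,ks):
    sp=kk[:2]+.14*np.array([np.cos(a),np.sin(a)]); R=np.array([[np.cos(a),-np.sin(a)],[np.sin(a),np.cos(a)]])
    print("spindle",sp,"end",sp+R@[-.107,-.09],"shell pad",sp+R@[-.085,-.187], "plate centre jig",R.T@(S.mean(0)-sp))
print("spindle cap z .17", atz("top",(165+377/3.5,140+130/3.5),.17))
E
```

```text
knob [0.52074286 0.00442647 0.146     ] [0.52270612 0.00347522 0.122     ] [0.52142985 0.00679354 0.146     ]
[[ 0.68559199  0.24675268]
 [ 0.73308971 -0.20681913]
 [ 0.51758123 -0.22898281]
 [ 0.47055841  0.22437814]] [np.float64(0.2161944973180835), np.float64(0.45605199349924846), np.float64(0.2166451771556884), np.float64(0.4557930389577503)] [0.60170533 0.00883222]
yaw 5.949886253200043 5.906061907604302
spindle [0.65998867 0.01893867] end [ 0.56289436 -0.08166796] shell pad [ 0.59483072 -0.17586493] plate centre jig [-0.05901698 -0.00401044]
spindle [0.66195193 0.01798742] end [ 0.56485762 -0.08261921] shell pad [ 0.59679399 -0.17681618] plate centre jig [-0.06087106 -0.0028608 ]
spindle cap z .17 [0.65493535 0.01373537 0.17      ]
```

jog_arm:
  deltas: [0,0,-0.6,9,16,0,1,0,0,-1.6,23,42,0,1,0,0,-3,43,80,0,1,0,0,-4.3,64,117,0,1,0,0,-5.7,84,154,0,1,0,0,-7,104,191,0,1,0,0,-8.4,124,228,0,1,0,0,-9.8,145,265,0,1,0,0,-11,165,302,0,1,0,0,-12.5,185,339,0,1,0,0,-13.8,205,376,0,1,0,0,-15.2,225,413,0,1,0,0,-16.6,246,450,0,1,0,0,-18,266,488,0,1,0,0,-19,280,514,0,1,0,0,-19.5,289,530,0,1,0,0,-19.5,289,530,0,1,0,0,-19.5,289,530,0,1,0,0,-19.5,289,530,0,1,0,0,-19.5,289,530,0,1]
  grip_force: 40

```text
clock: 2.1
position: [0.5208, 0.003, 0.2423]
ee_rot: [0.0, 0.999, 0.037, -0.0]
contact_force: [-0.7, -0.3, -0.0]
width: 0.0855
gripper_force: 0.0
```

jog_arm:
  deltas: [0,0,0,0,1,-10,1,0,0,0,0,1,-30,1,0,0,0,0,1,-50,1,0,0,0,0,1,-70,1,0,0,0,0,1,-88,1,0,0,0,0,1,-102,1,0,0,0,0,1,-112,1,0,0,0,0,1,-119,1,0,0,0,0,1,-124,1,0,0,0,0,1,-124,1,0,0,0,0,1,-124,1]

```text
clock: 3.2
position: [0.5216, 0.0049, 0.1187]
ee_rot: [0.0, 0.999, 0.038, 0.0]
contact_force: [-0.8, 0.1, 0.0]
width: 0.0852
gripper_force: 0.0
```

```bash
python3 - <<'E'
from rig import imaging
import cv2,numpy as np
a=imaging.get_image("scene")[130:270,205:395]; b=imaging.get_image("top")[150:290,190:380]
cv2.imwrite("pics/pre.png",np.vstack([cv2.resize(i,None,fx=2.1,fy=2.1,interpolation=cv2.INTER_CUBIC) for i in(a,b)]))
E
```

```text
(no output)
```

View pics/pre.png

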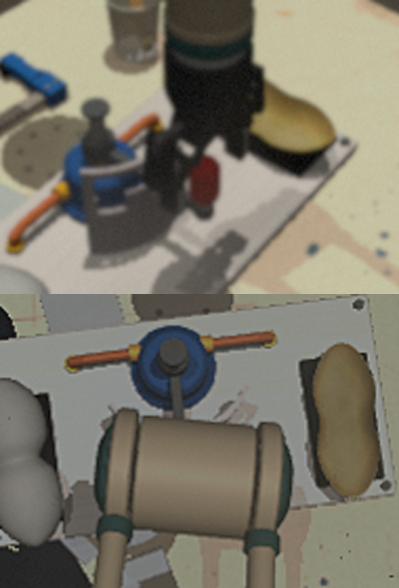

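The fingers straddle the knob: tips at about (180,200) and (237,155), with the knob midway between at (205,180). Next I close.

jog_arm:
  deltas: [0,0,0,0,0,0,0.2,0,0,0,0,0,0,0.2,0,0,0,0,0,0,0.2,0,0,0,0,0,0,0.2,0,0,0,0,0,0,0.2,0,0,0,0,0,0,0,0,0,0,0,0,0,0,0,0,0,0,0,0,0,0,0,0,0,0,0,0]
  grip_force: 40

```text
clock: 4.2
position: [0.5212, 0.005, 0.1185]
ee_rot: [0.0, 0.999, 0.038, -0.0]
contact_force: [-1.4, 0.7, 4.5]
width: 0.0286
gripper_force: 39.3
```

jog_arm:
  deltas: [0,0,0,0,0,4,0,0,0,0,0,0,10,0,0,0,0,0,0,17,0,0,0,0,0,0,23,0,0,0,0,0,0,26,0,0,0,0,0,0,26,0,0,0,0,0,0,26,0]

```text
clock: 4.9
position: [0.5213, 0.005, 0.1444]
ee_rot: [0.0, 0.999, 0.038, 0.0]
contact_force: [1.3, 0.8, -2.1]
width: 0.0289
gripper_force: 39.7
```

```bash
python3 - <<'E'
from rig import imaging
import cv2,numpy as np
a=imaging.get_image("scene")[150:260,220:370]
cv2.imwrite("pics/lift.png",cv2.resize(a,None,fx=4,fy=4,interpolation=cv2.INTER_CUBIC))
# arc: rotate the TCP about the spindle
s=np.array([.6614,.0150]);p=np.array([.5212,.0050]);d=p-s;print(np.linalg.norm(d),np.degrees(np.arctan2(d[1],d[0])))
e=np.array([.5643,-.0855]); d2=e-s; A=np.arctan2(d2[1],d2[0])-np.arctan2(d[1],d[0]);print(np.degrees(A)%360)
for r in(5,10,15,20,25,30,35,38,40,42):
    a=np.radians(r);R=np.array([[np.cos(a),-np.sin(a)],[np.sin(a),np.cos(a)]]);print(r,((s+R@d-p)*1e3).round(1))
E
```

```text
0.14055618093844183 -175.92019179457063
41.90595307418501
5 [  1.4 -12.2]
10 [  3.9 -24.2]
15 [  7.4 -35.9]
20 [ 11.9 -47.3]
25 [ 17.4 -58.3]
30 [ 23.8 -68.8]
35 [ 31.1 -78.6]
38 [ 35.9 -84.2]
40 [ 39.2 -87.8]
42 [ 42.7 -91.2]
```

View pics/lift.png

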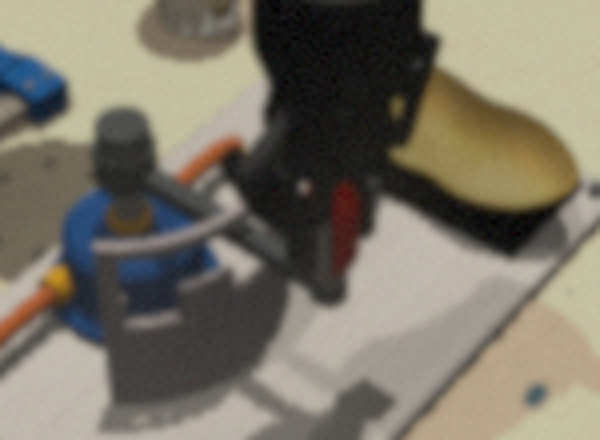

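The arm and spindle cap have risen with the knob, and the arm lies above the gate edge at about (230,225). Now the first half of the swing.

jog_arm:
  deltas: [0,0,1,0.2,-2.4,0,0,0,0,3,0.8,-7.3,0,0,0,0,5,1.4,-12.2,0,0,0,0,7.5,2.6,-18.2,0,0,0,0,10,3.9,-24.2,0,0,0,0,12.5,5.6,-30.1,0,0,0,0,15,7.4,-35.9,0,0,0,0,17.5,9.6,-41.6,0,0,0,0,19,11,-45,0,0,0,0,20,11.9,-47.3,0,0,0,0,20,11.9,-47.3,0,0,0,0,20,11.9,-47.3,0]

```text
invalid input
```

jog_arm:
  deltas: [0,0,1,0.2,-2.4,0,0,0,0,3,0.8,-7.3,0,0,0,0,5,1.4,-12.2,0,0,0,0,7.5,2.6,-18.2,0,0,0,0,10,3.9,-24.2,0,0,0,0,12.5,5.6,-30.1,0,0,0,0,15,7.4,-35.9,0,0,0,0,17.5,9.6,-41.6,0,0,0,0,19,11,-45,0,0,0,0,20,11.9,-47.3,0,0,0,0,20,11.9,-47.3,0,0,0,0,20,11.9,-47.3,0,0]

```text
clock: 6.15
position: [0.5328, -0.0425, 0.1441]
ee_rot: [0.0, 0.978, 0.211, -0.0]
contact_force: [-0.3, -1.4, -2.8]
width: 0.0289
gripper_force: 39.7
```

jog_arm:
  deltas: [0,0,1,1,-2.2,0,0,0,0,3,3.2,-6.7,0,0,0,0,5,5.5,-11,0,0,0,0,7.5,8.6,-16.3,0,0,0,0,10,11.9,-21.5,0,0,0,0,12.5,15.5,-26.5,0,0,0,0,15,19.2,-31.3,0,0,0,0,18,24,-36.9,0,0,0,0,20,27.3,-40.5,0,0,0,0,21.5,29.9,-43,0,0,0,0,22,30.8,-43.9,0,0,0,0,22,30.8,-43.9,0,0,0,0,22,30.8,-43.9,0,0]

```text
clock: 7.45
position: [0.5633, -0.0868, 0.1442]
ee_rot: [0.0, 0.919, 0.393, -0.001]
contact_force: [-2.5, -5.5, -3.0]
width: 0.029
gripper_force: 39.7
```

jog_arm:
  deltas: [0,0,0,0,0,-3,0,0,0,0,0,0,-8,0,0,0,0,0,0,-13,0,0,0,0,0,0,-17,0,0,0,0,0,0,-20,0,0,0,0,0,0,-20,0,0,0,0,0,0,-20,0]

```text
clock: 8.15
position: [0.5631, -0.0867, 0.124]
ee_rot: [0.0, 0.919, 0.393, -0.001]
contact_force: [-3.1, -6.0, -2.7]
width: 0.0286
gripper_force: 39.7
```

jog_arm:
  deltas: [0,0,0,0,0,-2,0,0,0,0,0,0,-4,0,0,0,0,0,0,-5.5,0,0,0,0,0,0,-5.5,0,0,0,0,0,0,-5.5,0]

```text
clock: 8.65
position: [0.5632, -0.0869, 0.1191]
ee_rot: [0.001, 0.919, 0.393, -0.001]
contact_force: [-2.8, -4.7, -1.0]
width: 0.029
gripper_force: 39.9
```

jog_arm:
  deltas: [0,0,0,0,0,-1,0,0,0,0,0,0,-1,0,0,0,0,0,0,-1,0.5,0,0,0,0,0,-1,0.8,0,0,0,0,0,-1,1,0,0,0,0,0,-1,1,0,0,0,0,0,-1,1,0,0,0,0,0,-1,1,0,0,0,0,0,-1,1,0,0,0,0,0,-1,1]

```text
clock: 9.65
position: [0.564, -0.0862, 0.1178]
ee_rot: [-0.0, 0.919, 0.393, 0.0]
contact_force: [0.1, 0.8, 0.7]
width: 0.0854
gripper_force: 0.0
```

Released. Now straight up, then back towards the robot to clear the view.

jog_arm:
  deltas: [0,0,0,0,0,5,1,0,0,0,0,0,20,1,0,0,0,0,0,40,1,0,0,0,0,0,65,1,0,0,0,0,0,90,1,0,0,0,0,0,115,1,0,0,0,-15,-5,130,1,0,0,0,-45,-25,140,1,0,0,0,-80,-60,140,1,0,0,0,-115,-95,140,1,0,0,0,-150,-130,140,1,0,0,0,-180,-165,140,1,0,0,0,-195,-190,140,1,0,0,0,-200,-200,140,1,0,0,0,-200,-200,140,1,0,0,0,-200,-200,140,1]

```text
clock: 11.25
position: [0.364, -0.2854, 0.2577]
ee_rot: [-0.001, 0.919, 0.393, 0.0]
contact_force: [0.2, -0.5, 0.1]
width: 0.0852
gripper_force: 0.0
```

```bash
python3 - <<'E'
from rig import imaging
from h import *
A=imaging.get_image("scene");B=imaging.get_image("top")
a=A[130:330,150:390]; b=B[140:280,165:390]
f=lambda i,w:cv2.resize(i,(w,int(i.shape[0]*w/i.shape[1])),interpolation=cv2.INTER_CUBIC)
cv2.imwrite("pics/end.png",np.hstack([cv2.resize(i,(400,330),interpolation=cv2.INTER_CUBIC) for i in(a,b)]))
P={}
for n,im,t in(("top",B,60),("scene",A,90)):
    im=im.astype(int); m=((im[...,2]>t)&(im[...,2]>2.2*im[...,1])&(im[...,2]>2.2*im[...,0])).astype('uint8')
    k,l,s,c=cv2.connectedComponentsWithStats(m)
    for i in range(1,k):
        if s[i,4]>40: print(n,s[i],c[i],atz(n,c[i],.146))
E
```

```text
top [315 215  11  11 101] [319.85148515 220.05940594] [ 0.56331515 -0.08508292  0.146     ]
scene [311 173  12  10 102] [316.68627451 177.67647059] [ 0.56017613 -0.08000082  0.146     ]
```

View pics/end.png

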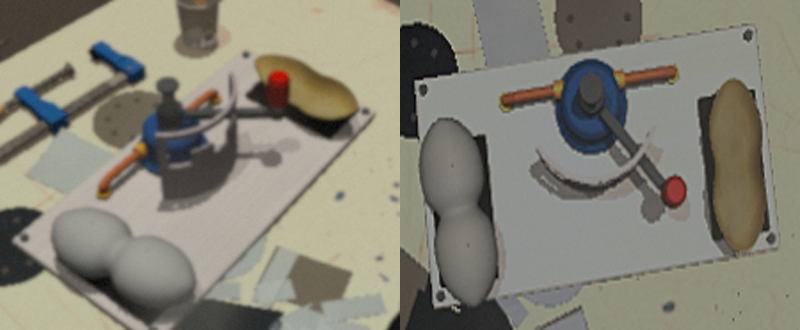

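The knob is at the shell-side end, at (675,190) in the right half, and the shell and form lie on their pads. Before handing in, I compare the knob's triangulated height with its height at the start.

```bash
python3 - <<'E'
from h import *
for t,s in(((278.4,240.5),(302.2,209.7)),((319.85,220.06),(316.69,177.68))):
    (o,d),(q,e)=ray("top",t),ray("scene",s)
    k=np.linalg.lstsq(np.c_[d,-e],q-o,rcond=None)[0]; print(o+d*k[0],q+e*k[1])
E
```

```text
[0.52217426 0.00492338 0.13977975] [0.52250408 0.00521545 0.13978194]
[ 0.56367531 -0.0856956   0.14033755] [ 0.56437034 -0.08509967  0.14031708]
```

Same height as at the start (0.140 m, against 0.158 m or more if it rested on a tooth), and within about 1 mm of the end-notch position. It is seated.

```bash
python3 -c "
from rig import manip
print(manip.sign_off())"
```

```text
the job is handed in; nothing more can be done
None
```

The lever is fully seated in the end notch on the yellow shell's side (−y) and the knob is released; the shell and grey form still lie on their pads, and I handed the job in at about 11.4 s of the 29 s allowed.

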